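# Set up the document camera over its page

### The job

Set up the document camera on the left of the desk: pull its leaning mast out by the black grip on top until the lock is felt to catch and its round side button springs out, so that the mast stays up by itself, and turn the camera arm over the page until it meets its stop. Leave the things that stand around it where they are.

Things in the scene. Friction and masses are not known exactly. Their poses are not given: they have to be found in the camera images.
- doc_camera: Fixed foot of the document camera: grey plate 150 x 170 mm, 21 mm high; does not move. Origin: under its middle, on the desk. -x points to the page (mat 150 x 200 mm, 2 mm thick, centred 165 mm along -x), z up. A square outer tube (32 mm) rises from it, leaning 0.45 rad from vertical towards -x, over the page.
- collar (a point): Centre of the black lock collar (46 x 44 x 42 mm) at the top of the fixed outer tube, on the tube's axis, 153 mm above the desk. The steel inner mast (22 mm square) slides out of it up along that leaning axis.
- mast (a joint): How far the mast is pulled out, m: 0 = down, as found; 0.125 = very end. Slides easily (about 2 N); with the camera it weighs 0.4 to 0.55 kg and sinks back if let go unlocked. Somewhere from 0.05 to 0.10 a tooth drops into an inner notch and holds it both ways (play 3 mm at most). The last user preset the place; nothing outside shows it. Pulling on then meets a hard stop: 10 N is plenty.
- lock_button (a joint): How far the round grey button (19 mm across, on the side of the collar towards the foot's +y) stands out, m. 0 to 0.001 = in, nearly flush with its steel bezel: mast free. 0.005 to 0.007 = sprung out: mast locked. It springs out by itself at the notch; pushing it in unlocks.
- camera_arm (a joint): Turn of the camera arm about the leaning mast axis, rad. 0 = its stop: arm level over the page, along the foot's -x. Positive = turned aside towards the foot's +y, clockwise seen from above; starts at 0.3 to 1.1. Stiff (0.16 N m), stays where left.
- grip (a point): Centre of the black grip knob on top of the mast, about 0.215 m above the desk at the start; rides and turns with the camera arm. Its frame: z up along the leaning mast axis, which passes through it; y across the two flat ribbed sides to pinch, 42 mm apart; -x the way the arm points. The knob is 32 mm along x and spans 26 mm below to 22 mm above this point along z.
- lens (a point): Middle of the white camera box (52 x 42 x 26 mm) at the end of the camera arm, 88 mm along -x and 11 mm along +z of the grip's frame. The arm to it is 20 mm wide and starts below the knob, so fingers astride the knob clear it.
- bone_folder: Flat white creasing tool, 23 x 155 x 8 mm, lying on the page. Origin under its middle. Bystander.
- paste_bottle: White paste bottle with a red tip, 49 mm across, 151 mm high, standing beside the foot on its -y side. Origin at the centre of its bottom. Bystander.
- stapler: Grey stapler, 34 x 138 x 50 mm, lying beside the foot and page on their -y side. Origin under its middle. Bystander.

How it is judged:
By the outcome, as a careful person would: the job done as asked, in the order asked, and still so for the second after the job is handed in, with the robot touching nothing.
It also fails if it takes over 51 s, if anything falls off the work surface, if the arm or the gripper's body presses on something with over 40 N, if the wrist force passes 120 N, or if a joint passes its speed limit or range.

### The arm

A 6-joint arm with a two-finger parallel gripper is mounted at the origin on a cart in front of the work surface, level with it; the furniture and walls round the work are solid. World frame = base frame: x ahead of the robot, y to its left, z up, the work surface at z = 0. Lengths are in mm, angles in rad, forces in N, time in s.
With the tool pointing down it reaches from about 300 to 875 mm from the base axis. Payload 6.4 kg.
Tool frame: the origin (TCP) lies midway between the tips of the shut fingers; the grasp point (between the pads) lies 19 mm behind it (r.grasp_offset is the distance from the TCP to the grasp point, in mm); y points along the fingers, x is the direction in which the jaws open and shut, and the axes are right-handed (so a half turn about y gives the same grasp; the last joint's range is limited). The gripper opens to 85 mm and grips with 20 to 120 N. Pads are 22 mm wide; open, the fingers measure 114 mm over their backs; the gripper's body (76 mm by 85 mm) begins 54 mm behind the grasp point. The pads swing forward as they close: fully open they stand 13 mm farther back than shut.
Start: joints at [-1.31, 0.181, 1.607, -0, 1.354, -0.206], TCP at [258.785, -513.489, 231.288] pointing down, gripper open.
Joint ranges: [-2.99, 2.99], [-0.89, 2.07], [0.3, 2.58], [-1.14, 4.28], [0, 2.63], [-3.12, 3.12]. Speed limits (rad/s): [2.57, 2.57, 3.01, 3.14, 3.14, 3.14].

### API

Orientations are given as a unit quaternion [x, y, z, w].
In Python, from station import r gives the robot as it stands.
- The arm moves only by the tool step_arm, never from a script. Its argument "steps" is a list of rows, each a list of 5 numbers: the opening in per cent of the stroke, from 0 (shut) to 100 (fully open), then the shift along the world's x, y, z in mm, then the turn about the world's z in rad. In form: [[gripper, dx, dy, dz, twist], ...]. A call has 1 to 10 rows; each row is the pose to reach, as a shift and turn from the pose measured when the call began; what a row does not reach only later rows make up. A row lasts 1/10 s, in which the tool goes at most 50 mm and 8.59 degrees, less where a joint would pass 70% of its speed; a pose out of reach is approached as far as the arm can. A call with a gripper value outside its range is refused whole. The fingers move at their own pace and stop on an object; the grip force is fixed at half the most. Time passes only in rows, so rows that repeat a pose let the fingers close. It gives the time, the measured TCP pose, the force and the opening at its end, in the units of the state.
- r.get_state(): the state, without advancing time (a new reading comes with each control period).
- r.snapshot(name): name is "scene" or "top"; returns the picture (420x560x3 uint8, red, green, blue); there is no depth.
- r.camera_params(name): a dict with "intrinsics" (3x3 intrinsics, pixels), "origin" and "orientation" of the camera in the world. Camera axes: x right, y up, looking along -z (the intrinsics and any distortion apply to the point x, -y, -z); pixel columns grow to the right and rows downward; lengths in mm; the calibration is good to about 2 mm. A picture is of the moment at which its call begins. camera_params takes no time and is no camera call.
- r.job_done(): hands the job in, once; it reports no verdict.
The state is a dict: "clock": time; "qpos": joint angles; "dq": joint speeds; "tau": joint torques, N m; "tcp_pos": TCP position; "orientation": TCP orientation; "ft_force": force on the tool from outside, world axes, zero at the start; "torque": the same for the moment, N m; "opening": finger opening in mm.
Only numpy, scipy, OpenCV 4.12 (cv2) and the standard library are available. Lean on these libraries where they do the work, as an engineer would, in place of code of your own. Each camera call takes 0.05 s, during which the arm holds its last target. There are 200 camera calls.

## Working session

There is one attempt and no reset: what is moved stays moved. The work goes in short steps, Python scripts to look and compute and a tool call to move; the robot and the scene stay as the last step left them, time stands still between calls to the robot, and variables do not carry over. Pictures are saved under pics/ and viewed, about 8 in all and at most 12, crops included, and the job is handed in when it is done.

Besides the shell and the picture viewer there is one more tool, called after ">>>" by a JSON object that holds its "op" and its "data". step_arm: Moves the arm, as the interface text tells. Its arguments: {"type":"object","properties":{"steps":{"type":"array"}},"required":["steps"]}

```bash
mkdir -p pics; ls
python3 - <<'E'
from station import r
import cv2
for n in("scene","top"):
    cv2.imwrite(f"pics/{n}0.png",r.snapshot(n)[:,:,::-1]); print(n,r.camera_params(n))
print(r.get_state())
E
```

```text
pics
scene {'intrinsics': array([[427.18343241,   0.        , 272.52367262],
       [  0.        , 427.18343241, 210.47919837],
       [  0.        ,   0.        ,   1.        ]]), 'origin': array([187.20677211, 758.88143158, 763.16705735]), 'orientation': array([-0.13733929,  0.35470447,  0.85892846, -0.34287689])}
top {'intrinsics': array([[467.95449365,   0.        , 279.50402799],
       [  0.        , 467.95449365, 199.45140108],
       [  0.        ,   0.        ,   1.        ]]), 'origin': array([494.29880962, 311.86588851, 989.13422524]), 'orientation': array([-0.04232893,  0.03587003,  0.71173026, -0.70025827])}
{'clock': 0.1, 'qpos': array([-1.31029576e+00,  1.81479006e-01,  1.60791166e+00, -3.94783106e-05,
        1.35383388e+00, -2.06292491e-01]), 'dq': array([ 0.00021296,  0.00040322, -0.00238457,  0.00061201, -0.00076048,
        0.00013522]), 'tau': array([ 5.23133403e-04, -4.45874906e+01, -3.52241457e+01, -3.46865554e-04,
        4.10126915e-03, -1.33298028e-05]), 'tcp_pos': array([ 258.63772703, -512.97445128,  230.4656017 ]), 'orientation': array([-0.60169937,  0.37122714, -0.37037063,  0.60247312]), 'ft_force': array([ 0.38041816, -0.29833269, -0.59922831]), 'torque': array([ 0.03074339,  0.05089234, -0.0481422 ]), 'opening': 85.56442624472993}
```

View pics/scene0.png

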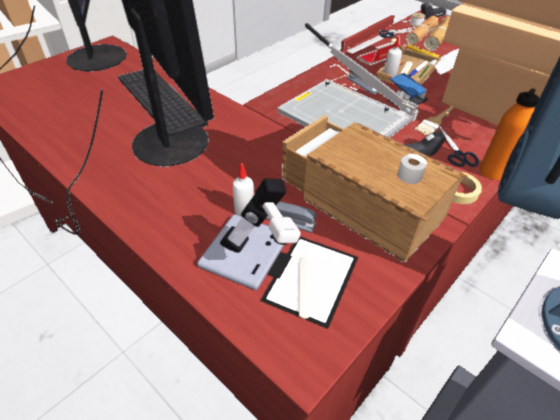

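View pics/top0.png

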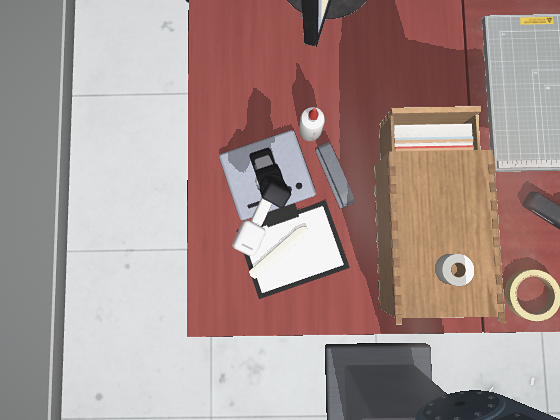

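Scene: the camera foot is at top-view (268,175), page at (297,250), lens box at (249,237), knob near (275,192), bottle at (313,122) and stapler at (335,175). I'll crop closer next.

Run:
```python
import cv2
a=cv2.imread("pics/top0.png")[120:305,205:360]; cv2.imwrite("pics/t1.png",cv2.resize(a,(620,600*185//150*4//5+0) if 0 else None,fx=3.2,fy=3.2,interpolation=cv2.INTER_CUBIC) if 0 else cv2.resize(a,None,fx=3.2,fy=3.2,interpolation=cv2.INTER_CUBIC))
a=cv2.imread("pics/scene0.png")[160:325,190:365]; cv2.imwrite("pics/s1.png",cv2.resize(a,None,fx=3.6,fy=3.6,interpolation=cv2.INTER_CUBIC))
```

```text
(no output)
```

View pics/t1.png

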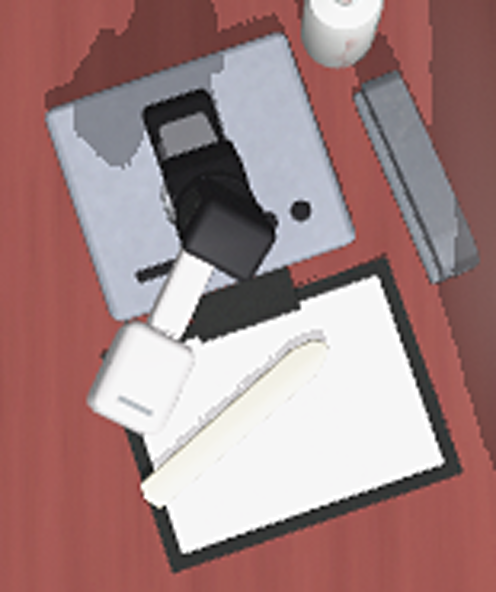

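View pics/s1.png

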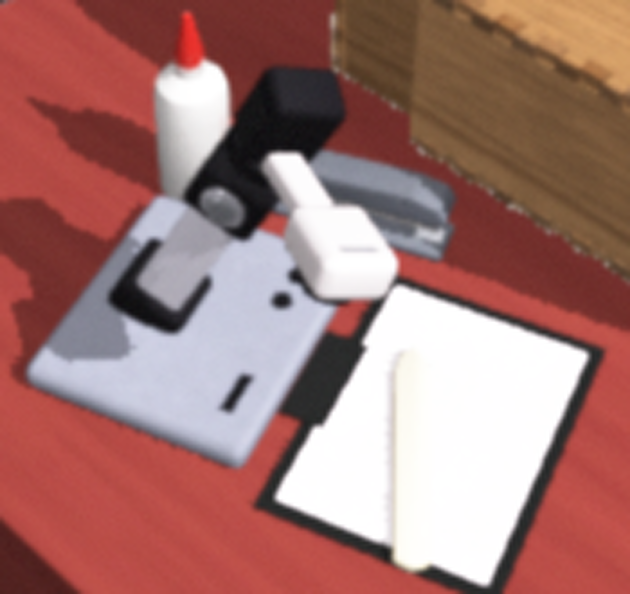

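Top crop (3.2x): foot corners (48,112),(282,35),(354,242),(118,320); mat (386,258),(461,468),(177,571); lens box centre (141,377); knob outline (185..275,193..280). Scene crop (3.6x): button (222,207), in; knob top (275..343,70..115); lens box front corner (395,270).

```bash
cat > h.py <<'E'
import numpy as np
from scipy.spatial.transform import Rotation as R
from scipy.optimize import least_squares
from station import r
P={n:r.camera_params(n) for n in("scene","top")}
def proj(n,p):
    c=P[n]; q=R.from_quat(c["orientation"]).inv().apply(np.atleast_2d(p)-c["origin"])
    k=c["intrinsics"]; return np.c_[k[0,2]+k[0,0]*q[:,0]/-q[:,2], k[1,2]-k[1,1]*q[:,1]/-q[:,2]]
def foot(v,p): return R.from_euler("z",v[2]).apply(np.atleast_2d(p))+[v[0],v[1],0]
Z=np.array([-np.sin(.45),0,np.cos(.45)])
def grip(gx,th,s,p,gz=215):   # points in grip frame -> foot frame
    A=R.from_rotvec(-th*Z)*R.from_euler("y",-.45)
    return A.apply(np.atleast_2d(p))+[gx,0,gz]+s*Z
E
cat > fit.py <<'E'
from h import *
T=lambda a:np.array(a)/3.2+[205,120]
S=lambda a:np.array(a)/3.6+[190,160]
f=lambda x,y:[75*x,85*y,21]; m=lambda x,y:[-165+75*x,100*y,2]
ob=[("top",T([(48,112),(282,35),(354,242),(118,320)]),[f(1,1),f(1,-1),f(-1,-1),f(-1,1)]),
("top",T([(386,258),(461,468),(177,571)]),[m(1,-1),m(-1,-1),m(-1,1)]),
("scene",S([(30,375),(160,197),(240,465)]),[f(1,1),f(1,-1),f(-1,1)]),
("scene",S([(262,505),(497,590),(603,350),(395,280)]),[m(1,1),m(-1,1),m(-1,-1),m(1,-1)])]
res=lambda v:np.concatenate([(proj(n,foot(v,p))-u).ravel() for n,u,p in ob])
s=least_squares(res,[650,330,.3],loss="soft_l1",x_scale=[100,100,.3]); v=s.x
print(v,np.abs(s.fun).max(),s.fun.round(1))
l=[("top",T([(141,377)]),[[-88,0,24]]),("top",T([(275,232),(250,280),(185,243)]),[[16,-21,22],[-16,-21,22],[-16,21,22]])]
def rl(w): return np.concatenate([(proj(n,foot(v,grip(w[0],w[1],0,p)))-u).ravel() for n,u,p in l])
s2=least_squares(rl,[-20,.6],x_scale=[30,.5],loss="soft_l1"); print(s2.x,s2.fun.round(1))
gx,th=s2.x
g=foot(v,grip(gx,th,0,[[0,0,0],[0,0,22],[-88,0,11],[0,1,0]])); print(g.round(1),"ydir",(g[3]-g[0]).round(3))
print("collar x foot",gx+62*np.tan(.45)); 
c=foot(v,[[gx+62*np.tan(.45),23,153]])
print("button",(proj("scene",c)-[190,160])*3.6)
K=[[a,b,c] for a in(-16,16) for b in(-21,21) for c in(22,)]
print("knob scene",((proj("scene",foot(v,grip(gx,th,0,K)))-[190,160])*3.6).round())
print("knob top",((proj("top",foot(v,grip(gx,th,0,K)))-[205,120])*3.2).round())
B=[[-88+a,b,24] for a in(-26,26) for b in(-21,21)]
print("box scene",((proj("scene",foot(v,grip(gx,th,0,B)))-[190,160])*3.6).round())
print("box top",((proj("top",foot(v,grip(gx,th,0,B)))-[205,120])*3.2).round())
print("pull dir",foot([0,0,v[2]],Z))
E
python3 fit.py
```

```text
[6.54020048e+02 3.46090820e+02 3.18096576e-01] 4.091132634886208 [-3.1 -0.1 -0.1 -2.1  1.3 -0.3 -2.3  2.1 -0.3  0.   0.6  2.  -1.4  1.7
 -1.7 -2.2 -0.2 -2.9  1.6 -2.5 -1.2 -0.3  1.8  4.1  2.2 -1.2 -1.  -3. ]
[-60.52896943   0.84883516] [-0.3  0.9  0.7 -1.  -1.5  0.3 -3.2  0.2]
[[596.5 327.2 215. ]
 [587.4 324.2 234.8]
 [521.6 372.  199.6]
 [597.  328.  215.3]] ydir [0.435 0.839 0.326]
collar x foot -30.579555358134584
button [[219.62427657 203.60431528]]
knob scene [[347. 116.]
 [274. 113.]
 [333.  64.]
 [261.  60.]]
knob top [[245. 281.]
 [175. 244.]
 [277. 229.]
 [207. 190.]]
box scene [[395. 284.]
 [319. 286.]
 [370. 191.]
 [295. 190.]]
box top [[150. 437.]
 [ 80. 403.]
 [200. 356.]
 [130. 320.]]
pull dir [[-0.41314438 -0.13603947  0.9004471 ]]
```

Run:
```python
from h import *
s=r.get_state(); A=R.from_quat(s["orientation"]).as_matrix()
print(A.round(3)); a=np.arctan2(A[1,0],A[0,0]); print("x az",a,"twist",[(.988-a+k*np.pi) for k in(-1,0,1)], s["tcp_pos"],r.grasp_offset)
```

```text
[[ 0.45  -0.     0.893]
 [-0.893  0.002  0.45 ]
 [-0.002 -1.     0.   ]]
x az -1.1039944989728476 twist [np.float64(-1.0495981546169455), np.float64(2.0919944989728476), np.float64(5.233587152562641)] [ 258.63772703 -512.97445128  230.4656017 ] 18.700000000000003
```

>>> {"op": "step_arm", "data": {"steps": [[100,0,0,50,0],[100,0,0,100,0],[100,0,0,150,0],[100,0,50,170,0],[100,0,100,170,0],[100,0,150,170,0]]}}

```text
clock: 0.7
tcp_pos: [258.5, -365.3, 400.8]
orientation: [-0.602, 0.371, -0.371, 0.602]
ft_force: [0.5, 0.9, 0.5]
opening: 85.1
```

>>> {"op": "step_arm", "data": {"steps": [[100,25,42,0,0.14],[100,50,84,0,0.28],[100,75,126,0,0.42],[100,100,168,0,0.56],[100,125,210,0,0.7],[100,150,252,0,0.84],[100,175,294,0,0.98],[100,195,336,0,1.12],[100,215,378,0,1.26],[100,230,420,0,1.4]]}}

```text
clock: 1.7
tcp_pos: [489.0, 56.8, 400.3]
orientation: [-0.699, -0.106, 0.107, 0.699]
ft_force: [-0.1, -0.4, -0.3]
opening: 85.2
```

>>> {"op": "step_arm", "data": {"steps": [[100,20,42,-10,0.14],[100,35,84,-20,0.28],[100,50,126,-30,0.42],[100,65,168,-50,0.56],[100,80,210,-70,0.69],[100,95,250,-90,0.69],[100,105,272,-100,0.69],[100,108,272,-100,0.69]]}}

```text
clock: 2.5
tcp_pos: [595.7, 331.4, 296.1]
orientation: [-0.621, -0.335, 0.34, 0.622]
ft_force: [-0.3, -0.4, -0.7]
opening: 85.8
```

Run:
```python
from h import *; import cv2
A=r.get_state(); M=R.from_quat(A["orientation"]).as_matrix()
print(A["tcp_pos"],A["qpos"],np.arctan2(M[1,0],M[0,0])%np.pi,A["ft_force"])
a=r.snapshot("top")[120:305,205:360,::-1];b=r.snapshot("scene")[120:285,190:365,::-1]
h=lambda i:cv2.resize(i,(400,450),interpolation=cv2.INTER_CUBIC)
cv2.imwrite("pics/c2.png",np.hstack([h(a),h(b)]))
```

```text
[595.67176454 331.36310814 296.11959632] [ 3.33797885e-01  3.80675874e-01  1.22858034e+00  3.49371026e-04
  1.53950209e+00 -6.61019392e-01] 0.9948178142677692 [-0.28592635 -0.44182856 -0.71299456]
```

View pics/c2.png

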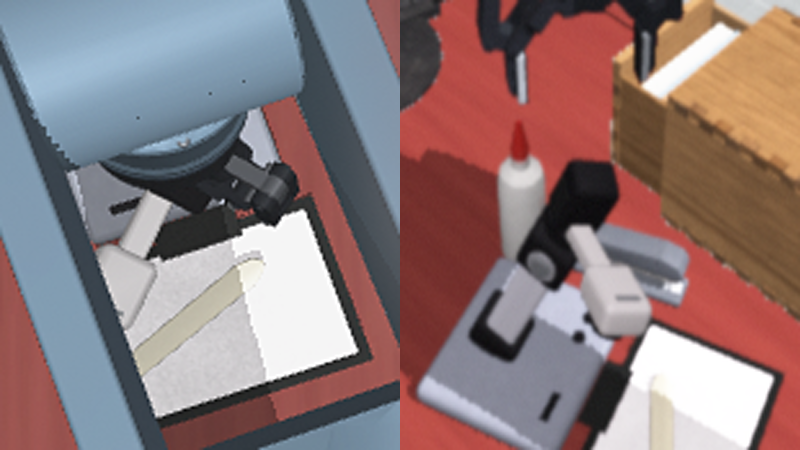

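Fingers stand astride the knob (scene half: fingertips at (521,100),(645,75), knob at (590,190)). Descending.

>>> {"op": "step_arm", "data": {"steps": [[100,1,-3,-35,-0.005],[100,1,-3,-65,-0.005],[100,1,-3,-85,-0.005],[100,1,-3,-101,-0.005],[100,1,-3,-101,-0.005]]}}

```text
clock: 3.1
tcp_pos: [596.8, 324.3, 196.3]
orientation: [-0.623, -0.332, 0.337, 0.623]
ft_force: [-0.8, 0.0, 0.1]
opening: 85.5
```

>>> {"op": "step_arm", "data": {"steps": [[50,0,0,0,0],[50,0,0,0,0],[50,0,0,0,0],[50,0,0,0,0]]}}

```text
clock: 3.5
tcp_pos: [598.3, 325.0, 199.2]
orientation: [0.623, 0.334, -0.335, -0.623]
ft_force: [-2.5, -2.0, 6.1]
opening: 52.0
```

Run:
```python
from h import *; import cv2
b=r.snapshot("scene")[150:285,190:335,::-1]
h=lambda i:cv2.resize(i,None,fx=4,fy=4,interpolation=cv2.INTER_CUBIC)
cv2.imwrite("pics/c3.png",h(b))
```

```text
(no output)
```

View pics/c3.png

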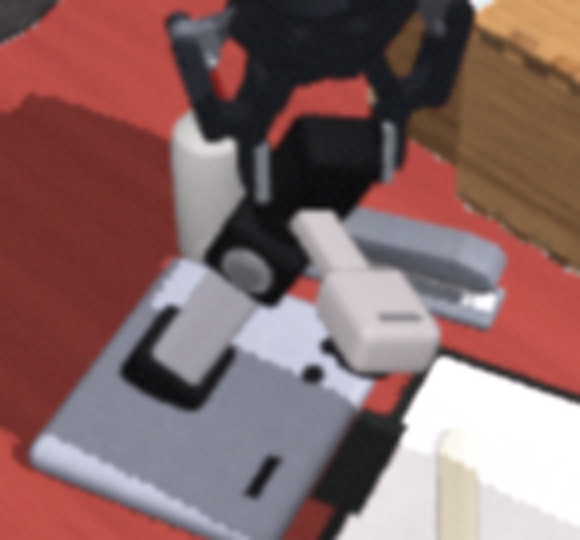

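Fingers have stopped on the knob at 52 mm (edge contact, as expected from its tilt), and the button is still in. Now pulling along the axis.

>>> {"op": "step_arm", "data": {"steps": [[30,0,0,0,0],[30,-2,-0.7,4.5,0],[30,-4.1,-1.4,9,0],[30,-6.2,-2,13.5,0],[30,-8.3,-2.7,18,0],[30,-10.3,-3.4,22.5,0],[30,-12.4,-4.1,27,0],[30,-14.5,-4.8,31.5,0],[30,-16.5,-5.4,36,0],[30,-16.5,-5.4,36,0]]}}

```text
clock: 4.55
tcp_pos: [581.4, 319.5, 236.3]
orientation: [0.623, 0.334, -0.335, -0.623]
ft_force: [-1.8, -1.7, -2.0]
opening: 51.9
```

```bash
cat > look.py <<'E'
import sys,cv2; from h import *
s=r.get_state(); d=np.array([-.413,-.136,.9]); print(s["tcp_pos"].round(1),"along",(s["tcp_pos"]-[598.3,325,199.2])@d,"F",s["ft_force"].round(1),"Fz",s["ft_force"]@d,"M",s["torque"].round(2),s["opening"])
b=r.snapshot("scene")[120:285,190:365,::-1]
cv2.imwrite(f"pics/{sys.argv[1]}.png",cv2.resize(b,None,fx=3.6,fy=3.6,interpolation=cv2.INTER_CUBIC))
E
python3 look.py d1
```

```text
[581.4 319.5 236.3] along 41.1654880916365 F [-1.8 -1.7 -2. ] Fz -0.8532446962888837 M [ 1.18 -0.85  0.44] 51.88937843878287
```

View pics/d1.png

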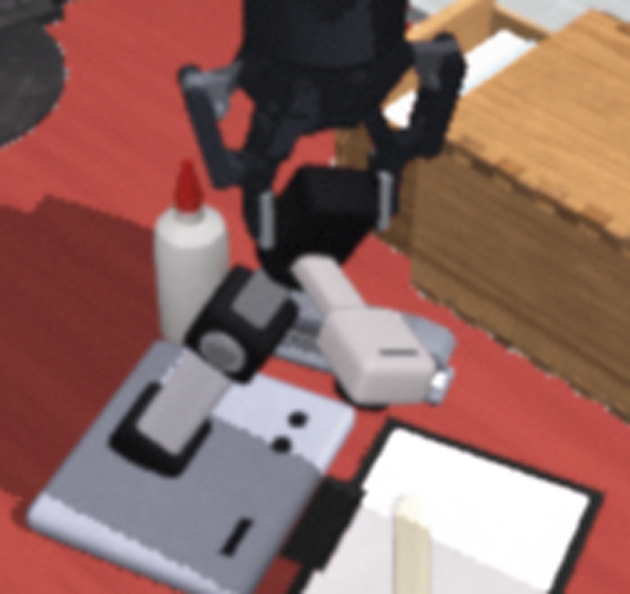

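The mast is out about 41 mm, the grip is holding, and the button at (222,350) is still in. Continuing in small steps while watching force.

>>> {"op": "step_arm", "data": {"steps": [[30,-0.8,-0.3,1.8,0],[30,-1.7,-0.5,3.6,0],[30,-2.5,-0.8,5.4,0],[30,-3.3,-1.1,7.2,0],[30,-3.3,-1.1,7.2,0]]}}

```text
clock: 5.1
tcp_pos: [577.9, 318.4, 243.7]
orientation: [0.623, 0.334, -0.336, -0.623]
ft_force: [0.8, -1.2, -5.7]
opening: 52.0
```

>>> {"op": "step_arm", "data": {"steps": [[30,-0.8,-0.3,1.8,0],[30,-1.7,-0.5,3.6,0],[30,-2.5,-0.8,5.4,0],[30,-2.5,-0.8,5.4,0]]}}

```text
clock: 5.5
tcp_pos: [575.3, 317.5, 249.5]
orientation: [0.623, 0.334, -0.336, -0.623]
ft_force: [0.4, -2.6, -5.1]
opening: 52.2
```

>>> {"op": "step_arm", "data": {"steps": [[30,-0.8,-0.3,1.8,0],[30,-1.7,-0.5,3.6,0],[30,-2.5,-0.8,5.4,0],[30,-2.5,-0.8,5.4,0]]}}

```text
clock: 5.9
tcp_pos: [572.6, 316.7, 255.3]
orientation: [0.623, 0.334, -0.336, -0.623]
ft_force: [0.2, -1.0, -5.7]
opening: 51.8
```

Along ≈ 62 mm, and it still slides freely.

>>> {"op": "step_arm", "data": {"steps": [[30,-0.8,-0.3,1.8,0],[30,-1.7,-0.5,3.6,0],[30,-2.5,-0.8,5.4,0],[30,-2.5,-0.8,5.4,0]]}}

```text
clock: 6.3
tcp_pos: [569.9, 315.8, 261.0]
orientation: [0.623, 0.334, -0.336, -0.623]
ft_force: [0.4, -1.2, -4.6]
opening: 52.2
```

>>> {"op": "step_arm", "data": {"steps": [[30,-0.8,-0.3,1.8,0],[30,-1.7,-0.5,3.6,0],[30,-2.5,-0.8,5.4,0],[30,-2.5,-0.8,5.4,0]]}}

```text
clock: 6.7
tcp_pos: [567.3, 314.9, 266.9]
orientation: [0.623, 0.334, -0.336, -0.623]
ft_force: [0.5, -0.9, -5.3]
opening: 51.7
```

>>> {"op": "step_arm", "data": {"steps": [[30,-0.8,-0.3,1.8,0],[30,-1.7,-0.5,3.6,0],[30,-2.5,-0.8,5.4,0],[30,-2.5,-0.8,5.4,0]]}}

```text
clock: 7.1
tcp_pos: [564.5, 314.0, 272.9]
orientation: [0.623, 0.334, -0.336, -0.623]
ft_force: [-0.1, -1.9, -4.3]
opening: 51.7
```

>>> {"op": "step_arm", "data": {"steps": [[30,-0.8,-0.3,1.8,0],[30,-1.7,-0.5,3.6,0],[30,-2.5,-0.8,5.4,0],[30,-2.5,-0.8,5.4,0]]}}

```text
clock: 7.5
tcp_pos: [563.8, 313.7, 274.1]
orientation: [0.623, 0.335, -0.335, -0.623]
ft_force: [18.1, 6.0, -28.1]
opening: 51.7
```

Hard stop at about 83 mm. Relaxing the pull, then checking the button.

>>> {"op": "step_arm", "data": {"steps": [[30,0.4,0.1,-0.8,0],[30,0.4,0.1,-0.8,0]]}}

```text
clock: 7.7
tcp_pos: [564.5, 314.0, 272.9]
orientation: [-0.623, -0.335, 0.335, 0.623]
ft_force: [2.2, -1.4, -5.1]
opening: 51.3
```

```bash
python3 look.py d2
```

```text
[564.5 314.  272.9] along 81.80087794805688 F [ 2.2 -1.4 -5.1] Fz -5.326353097869075 M [ 1.58 -1.4   0.56] 51.29973957862132
```

View pics/d2.png

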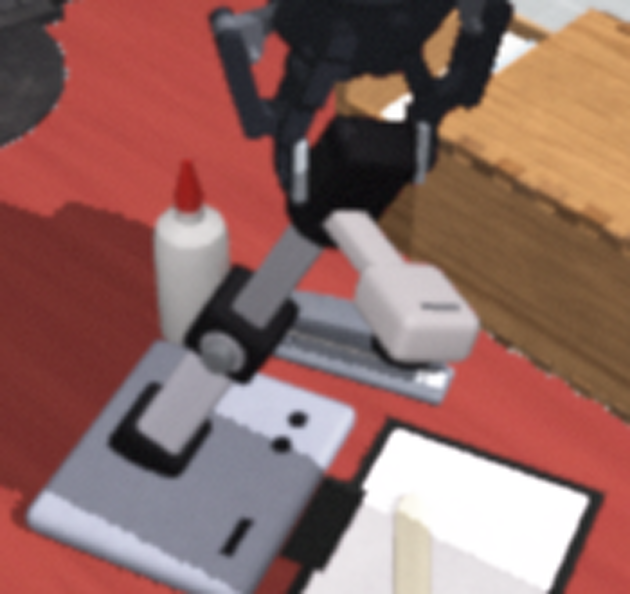

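The button at (222,350) now shows a rim, so it looks sprung out. I'll confirm by pressing the mast gently down the axis, which the lock should resist.

>>> {"op": "step_arm", "data": {"steps": [[30,0.8,0.3,-1.8,0],[30,1.6,0.5,-3.6,0],[30,1.6,0.5,-3.6,0]]}}

```text
clock: 8.05
tcp_pos: [565.6, 314.4, 270.6]
orientation: [0.623, 0.335, -0.335, -0.623]
ft_force: [-1.7, -4.0, -2.4]
opening: 51.7
```

>>> {"op": "step_arm", "data": {"steps": [[30,0.8,0.3,-1.8,0],[30,1.2,0.4,-2.7,0],[30,1.2,0.4,-2.7,0]]}}

```text
clock: 8.35
tcp_pos: [565.8, 314.4, 270.4]
orientation: [0.623, 0.334, -0.335, -0.623]
ft_force: [-9.3, -6.7, 7.6]
opening: 51.7
```

Up-stop at +83 and down-stop at +79.5 mm (play about 3 mm): locked both ways. Releasing, then working out the push on the camera box.

>>> {"op": "step_arm", "data": {"steps": [[50,-0.4,-0.1,1.5,0],[100,-0.4,-0.1,1.5,0],[100,0,0,1.5,0],[100,0,0,1.5,0],[100,0,0,1.5,0],[100,0,0,40,0],[100,0,0,80,0],[100,0,0,110,0],[0,0,0,120,0],[0,0,0,120,0]]}}

```text
clock: 9.35
tcp_pos: [566.4, 314.6, 392.0]
orientation: [0.623, 0.335, -0.334, -0.622]
ft_force: [-0.0, -0.0, 0.7]
opening: 59.1
```

```bash
cat >> look.py <<'E'
v=[654.0,346.1,.318]; gx=-60.5; s_=80
for th in (.75,.85,.95):
  B=[[-88+a,b,24] for a in(-26,26) for b in(-21,21)]+[[0,0,22]]
  print(th,((proj("scene",foot(v,grip(gx,th,s_,B)))-[190,120])*3.6).round().tolist())
for th in (.95,.85,.7,.55,.4,.25,.1,0,-.1):
  g=foot(v,grip(gx,th,s_,[[-92,21+15,11],[-88,0,11],[-92,37,11]])); 
  y=foot([0,0,v[2]],grip(0,th,0,[[0,1,0]],0))[0]; print(th,"tcp",g[0].round(),"lens",g[1].round(),"yaz",np.arctan2(y[1],y[0]).round(2),y.round(2))
E
python3 look.py d3
```

```text
[566.4 314.6 392. ] along 188.15549556761826 F [-0.  -0.   0.7] Fz 0.6757546593466186 M [-0.03  0.03 -0.01] 59.14583142548295
0.75 [[495.0, 343.0], [418.0, 350.0], [455.0, 246.0], [379.0, 250.0], [372.0, 140.0]]
0.85 [[476.0, 348.0], [395.0, 347.0], [445.0, 249.0], [366.0, 246.0], [372.0, 140.0]]
0.95 [[455.0, 351.0], [371.0, 341.0], [435.0, 252.0], [353.0, 241.0], [372.0, 140.0]]
0.95 tcp [508. 399. 286.] lens [493. 368. 275.] yaz 0.99 [0.51 0.78 0.35]
0.85 tcp [501. 394. 282.] lens [489. 361. 272.] yaz 1.09 [0.44 0.84 0.33]
0.7 tcp [491. 384. 276.] lens [484. 350. 268.] yaz 1.24 [0.31 0.91 0.28]
0.55 tcp [483. 373. 271.] lens [480. 337. 264.] yaz 1.38 [0.18 0.96 0.23]
0.4 tcp [477. 360. 266.] lens [479. 325. 262.] yaz 1.53 [0.05 0.98 0.17]
0.25 tcp [472. 347. 262.] lens [479. 311. 260.] yaz 1.66 [-0.09  0.99  0.11]
0.1 tcp [470. 333. 259.] lens [481. 299. 259.] yaz 1.8 [-0.23  0.97  0.04]
0 tcp [469. 323. 257.] lens [484. 290. 259.] yaz 1.89 [-0.31  0.95  0.  ]
-0.1 tcp [469. 313. 256.] lens [487. 282. 259.] yaz 1.98 [-0.4   0.92 -0.04]
```

View pics/d3.png

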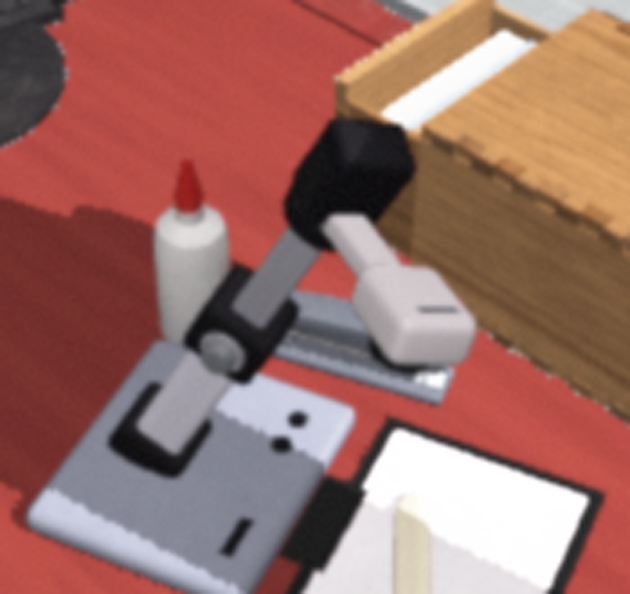

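Released: the mast stays up and the button is proud. The box is where predicted for theta ≈ 0.85 (corners (476,348),(366,246)). Moving shut fingers to its +y side.

>>> {"op": "step_arm", "data": {"steps": [[0,-18,32,0,0],[0,-36,64,0,0],[0,-54,97,0,0],[0,-54,97,-48,0],[0,-54,97,-96,0],[0,-54,97,-144,0.05],[0,-54,97,-144,0.05]]}}

```text
clock: 10.1
tcp_pos: [506.3, 408.7, 234.4]
orientation: [0.614, 0.343, -0.358, -0.614]
ft_force: [-0.8, -0.6, -0.8]
opening: 0.2
```

>>> {"op": "step_arm", "data": {"steps": [[0,-5,-7,0,0.05],[0,-11,-15,0,0.1],[0,-16,-20,0,0.15],[0,-21,-25,0,0.2],[0,-25,-31,0,0.27],[0,-29,-36,0,0.34]]}}

```text
clock: 10.7
tcp_pos: [477.9, 372.9, 236.5]
orientation: [0.547, 0.443, -0.456, -0.544]
ft_force: [0.4, 1.9, 0.4]
opening: 0.4
```

>>> {"op": "step_arm", "data": {"steps": [[0,-1,-5,3,0.07],[0,-2,-10,6,0.14],[0,-4,-16,8,0.2],[0,-5,-21,10,0.25],[0,-6,-26,10,0.3],[0,-7,-31,10,0.34],[0,-7,-36,10,0.38]]}}

```text
clock: 11.4
tcp_pos: [470.9, 337.2, 247.9]
orientation: [-0.453, -0.539, 0.55, 0.448]
ft_force: [-0.3, 1.7, -0.9]
opening: 0.3
```

```bash
python3 look.py d4 | head -1
python3 - <<'E'
from h import *
import cv2
a=r.snapshot("top")[110:305,205:390,::-1]
b=cv2.imread("pics/d4.png")
cv2.imwrite("pics/d5.png",np.hstack([cv2.resize(a,(400,422)),cv2.resize(b,(400,422))]))
E
```

```text
[470.9 337.2 247.9] along 94.8475170803724 F [-0.3  1.7 -0.9] Fz -0.9567904918845032 M [ 0.35  0.15 -0.03] 0.3051904605998238
```

View pics/d5.png

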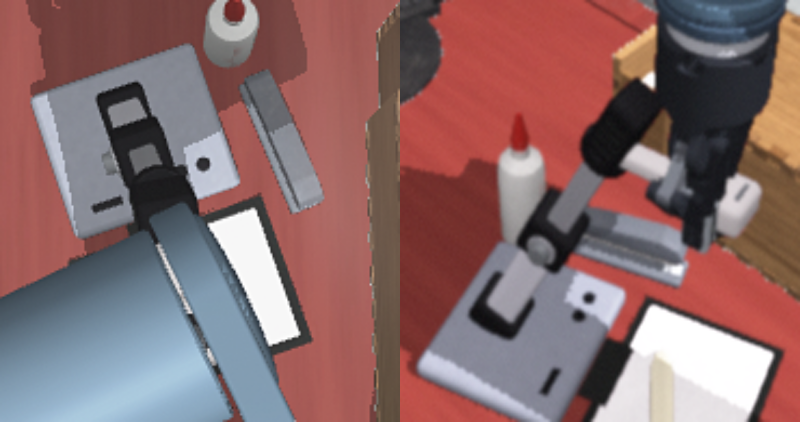

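The push works: the arm has turned with the finger behind the box, and the button stands out in the top view at (109,162). Continuing to the stop.

>>> {"op": "step_arm", "data": {"steps": [[0,0,-3,0,0.03],[0,0,-6,0,0.06],[0,0,-8,0,0.06],[0,0,-8,0,0.06]]}}

```text
clock: 11.9
tcp_pos: [471.3, 328.8, 248.5]
orientation: [-0.438, -0.552, 0.563, 0.432]
ft_force: [-1.4, 0.7, -0.1]
opening: 0.3
```

>>> {"op": "step_arm", "data": {"steps": [[0,0,-3,0,0],[0,1,-5,0,0],[0,1,-5,0,0]]}}

```text
clock: 12.2
tcp_pos: [471.9, 324.1, 248.6]
orientation: [-0.438, -0.552, 0.563, 0.433]
ft_force: [-4.0, 3.6, 1.0]
opening: 0.1
```

>>> {"op": "step_arm", "data": {"steps": [[0,1,-2,0,0],[0,1,-4,0,0],[0,1,-4,0,0]]}}

```text
clock: 12.5
tcp_pos: [471.8, 323.5, 248.8]
orientation: [-0.436, -0.554, 0.561, 0.434]
ft_force: [-4.1, 17.3, -1.7]
opening: 0.1
```

Stop met (17 N, no further travel, at the predicted theta = 0 position). Backing off.

>>> {"op": "step_arm", "data": {"steps": [[0,-2,10,0,0],[0,-8,40,0,0],[0,-15,80,20,0],[0,-15,120,60,0],[0,-15,170,90,0],[0,-15,200,100,0],[0,-15,200,100,0]]}}

```text
clock: 13.2
tcp_pos: [457.0, 528.3, 351.5]
orientation: [-0.435, -0.556, 0.56, 0.433]
ft_force: [-1.1, -0.5, -0.2]
opening: -0.1
```

```bash
python3 look.py d6 | head -1
python3 - <<'E'
from h import *
import cv2
v=[654.0,346.1,.318]
for th in(0,.05): 
  for s in(80,):
    B=[[-88+a,b,24] for a in(-26,26) for b in(-21,21)]
    q=foot(v,grip(-60.5,th,s,B)); print(th,((proj("top",q)-[205,110])*400/185).round().tolist(),((proj("scene",q)-[190,120])*400/175+[400,0]).round().tolist())
a=r.snapshot("top")[110:305,205:390,::-1]
b=cv2.imread("pics/d6.png")
cv2.imwrite("pics/d7.png",np.hstack([cv2.resize(a,(400,422)),cv2.resize(b,(400,377+45))]))
E
```

```text
[457.  528.3 351.5] along 167.837145832841 F [-1.1 -0.5 -0.2] Fz 0.3095392956939414 M [-0.04  0.02 -0.03] -0.052322882949800205
0 [[243.0, 349.0], [188.0, 369.0], [223.0, 286.0], [166.0, 306.0]] [[769.0, 159.0], [751.0, 194.0], [714.0, 120.0], [694.0, 153.0]]
0.05 [[236.0, 353.0], [180.0, 370.0], [219.0, 289.0], [161.0, 306.0]] [[767.0, 165.0], [748.0, 198.0], [714.0, 123.0], [692.0, 155.0]]
```

View pics/d7.png

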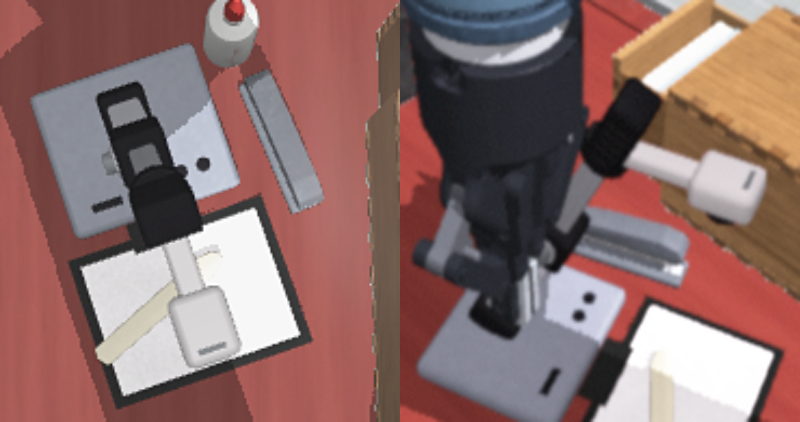

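The camera box lies along the page axis at the predicted theta = 0 corners (top half: (243,349),(188,369)). The button is proud at (109,162), the bystanders are in place, and the robot is clear.

```bash
python3 -c "
from station import r
print(r.job_done())"
```

```text
the job is handed in; nothing more can be done
None
```

The document camera is set up and handed in at about 13 s; no verdict was reported.

- **Mast:** I pinched the grip and pulled along the leaning axis until a hard stop at about 83 mm, where the pull reached about 34 N before I eased off, well over the "10 N is plenty" in the brief. Pressed back down, it held at about 79.5 mm, so it is locked both ways with about 3 mm of play. It stayed up after I let go.
- **Button:** it looks sprung out in the last top view; I judged this by eye and did not measure how far it stands out.
- **Camera arm:** after the mast locked, I pushed the camera box with the shut fingers until it met its stop: about 17 N with no further travel. In the last top view the box corners match the calculated stop position to within a few pixels.
- **Surroundings:** the bottle, stapler and bone folder look unmoved in the last picture, and the robot was clear of everything.

No check failed. The knob was gripped on its edges at about 52 mm opening because it sits tilted to a tool that only points down. It did not slip.

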